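Walk the tube block round to face the code reader

ROBOT

A 6-joint arm with a two-finger parallel gripper is mounted at the origin on the work surface. World frame = base frame: x ahead of the robot, y to its left, z up, the work surface at z = 0. Lengths are in m, angles in degrees, forces in N, time in s.
With the tool pointing down it reaches from about 0.275 to 0.975 m from the base axis. Payload 8.4 kg.
Tool frame: the origin (TCP) lies between the finger pads; the fingertips stand ahead of it and the grasp point (between the pads) lies 2 mm behind it (arm.finger_overhang is the z of the fingertips in the tool frame, in m); z points along the fingers, y is the line along which they close (so a half turn about z gives the same grasp; the last joint's range is limited). The gripper opens to 92 mm and grips with 3 to 60 N. Pads are 20 mm wide; open, the fingers measure 128 mm over their backs; the gripper's body (75 mm by 189 mm) begins 69 mm behind the grasp point.
Start: joints at [-71.242, 20.225, 93.587, -0, 66.188, -0.138], TCP at [0.202, -0.591, 0.232] pointing down, gripper open.
Joint ranges: [-150.9, 150.9], [-52.94, 120.26], [3.33, 152.33], [-74.26, 254.26], [0, 154.13], [-172.89, 172.89]. Speed limits (degrees/s): [127.2, 127.2, 159.86, 180, 180, 180].

INTERFACE

Orientations are given as [roll, pitch, yaw] about the fixed x, y, z axes, in that order (R = Rz(yaw) Ry(pitch) Rx(roll)).
In Python, from cell import arm gives the robot as it stands.
- The arm moves only by the tool step_arm, never from a script. Its arguments are lists of equal length, an entry for each row: "gripper": the closure, from 0 (fully open) to 1 (shut); "translation": the shift along the world's x, y, z normalised to -1 to 1, where 1 is 0.02 m, a list of three; "dr": the turn, a rotation vector about the world's x, y, z normalised to -1 to 1, where 1 is 180 degrees, a list of three. A call has 1 to 5 rows; each row shifts and turns the commanded pose from where the row before left it; what a row does not reach is not made up. A row lasts 1/8 s, in which the tool goes at most 62.5 mm and 10.7 degrees, less where a joint would pass 70% of its speed; a pose out of reach is approached as far as the arm can. A call with a number of a shift or a turn outside -1 to 1 is refused whole. A call with a gripper value outside its range is refused whole. The fingers move at their own pace and stop on an object; "squeeze" is the grip in N (left out, the last holds). Time passes only in rows, so rows that do not move let the fingers close. It gives the time, the measured TCP pose, the force, the opening and the grip force at its end, in the units of the state.
- arm.sense(): the state, without advancing time (a new reading comes with each control period).
- arm.grab_frame(name): name is "side" or "top"; returns a dict with "color" (420x560x3 uint8, blue, green, red), "z_map" (420x560 float32, m along the optical axis (not along the pixel's ray), 0 where there is no reading), "K" (3x3 intrinsics, pixels), "dist_coeffs" ([k1, k2, p1, p2, k3] as OpenCV has them; the pictures are not rectified), "R" (3x3) and "t" (3): a world point X has camera coordinates R X + t. Camera axes: x right, y down, z forward; pixel columns grow to the right and rows downward; lengths in m; the calibration is good to about 2 mm. A picture is of the moment at which its call begins.
- arm.hand_in(): hands the job in; it is judged then, once.
The state is a dict: "time_s": time; "joint_pos": joint angles; "joint_vel": joint speeds; "joint_efforts": joint torques, N m; "tcp_pos": TCP position; "tool_rot": TCP orientation; "ft_force": force on the tool from outside, world axes, zero at the start; "moment": the same for the moment, N m; "finger_gap": finger opening in m; "gripper_force": force on a finger pad.
Only numpy, scipy, OpenCV 4.12 (cv2) and the standard library are available. Lean on these libraries where they do the work, as an engineer would, in place of code of your own. Each camera call takes 0.05 s, during which the arm holds its last target. There are 200 camera calls.

TASK

The heavy metal tube block stands askew in front of the white code reader. Push it with the fingertips, one corner and then another, to walk it round on the bench until its red-striped face looks squarely at the reader's window and the whole block stands inside the blue taped rectangle. Only push: do not lift or tip the block, keep it and the robot off the reader, and leave everything else where it is; finish with the hand clear.

Things in the scene. Friction and masses are not known exactly. Their poses are not given: they have to be found in the camera images.
- block: loose heavy aluminium tube block, 0.7-0.95 kg, 96 mm in its x, 130 mm in its y; upright sides 4 to 44 mm above the surface, fixed flat stoppers to 47 mm. Feet at x +-34, y +-46 mm. Origin: centre of underside; +x points out of the red-striped long face. Needs 5-11 N to slide; a push near a corner turns and shifts it. Starts 40-80 deg anticlockwise (from above) of square, up to 57 mm off centre
- block_face (a point): centre of the block's red-striped long face, which carries small white code labels and has the only row of red stoppers above it (the other stoppers are white); 48 mm from the block's origin along its +x, 24 mm above the surface
- bay: fixed: rectangle of blue tape on the surface, and the code reader beyond it. Origin: centre of the rectangle, on the surface; +x points at the reader. Inside the tape: 146 mm in x, 180 mm in y (25 mm to spare all round). Reader: white upright bar with a long dark window, 240 mm in y, 55 mm deep, 65 mm high, its window side (dark strip along its top edge) at x = 145 mm
- green_rack: bystander, to be left alone: loose green plastic tube rack, 126 x 78 x 50 mm (some capped tubes rise to 70 mm), origin at the centre of its underside
- red_rack: bystander, to be left alone: loose dark red plastic tube rack, 126 x 78 x 50 mm (some orange capped tubes rise to 70 mm), origin at the centre of its underside
- tube: bystander, to be left alone: orange capped tube standing on end, 25 mm diameter, 62 mm high, origin at the centre of its underside
- jar: bystander, to be left alone: small white jar with a blue cap, 56 mm diameter, 75 mm high, origin at the centre of its underside
- beaker: bystander, to be left alone: empty glass beaker, 70 mm diameter, 85 mm high, origin at the centre of its underside
There are look-alikes about, which are no part of the job. Leave any purple look-alike of the block alone.

How it is judged (in metres and radians):
At the end, for the whole second after the job is handed in: The block is at rest flat on the bench, its centre within 25 mm of the rectangle's centre along both of the rectangle's directions, its red-striped face towards the reader and square to it within 0.1 rad (about 6 degrees) (x of block in the frame of bay between -0.025 and 0.025 m and y of block in the frame of bay between -0.025 and 0.025 m and angle between the x axis of block and the x axis of bay, either way round below 0.1 rad and x of block_face in the frame of bay above 0.015 m and height (world z) of block below 0.005 m and angle between block's own z axis and vertical below 0.05 rad and linear speed of block below 0.01 m/s and angular speed of block below 0.05 rad/s); the robot touches nothing.
It fails at once if the block was lifted (height (world z) of block above 0.012 m).
It fails at once if the block was tipped (angle between block's own z axis and vertical above 0.15 rad).
It fails at once if the reader was touched or hit by the block or the robot (contact force between bay and anything else above 1 N).
It fails at once if a bystander was moved (20 mm) or knocked over (distance of any of green_rack, red_rack, tube, jar, beaker from where it was at the start of the episode above 0.02 m or angle between any of green_rack, red_rack, tube, jar, beaker's own z axis and vertical above 0.3 rad).
It also fails if it takes over 72 s, if anything falls off the work surface, if the arm or the gripper's body presses on something with over 40 N, if the wrist force passes 120 N, or if a joint passes its speed limit or range.

## Working session

There is one attempt and no reset: what is moved stays moved. The work goes in short steps, Python scripts to look and compute and a tool call to move; the robot and the scene stay as the last step left them, time stands still between calls to the robot, and variables do not carry over. Pictures are saved under pics/ and viewed, at most 10 in all, crops included, and the job is handed in when it is done.

Besides the shell and the picture viewer there is one more tool, called after "Call:" in YAML: its name, and indented under it one key for each argument. step_arm: Moves the arm, as the interface text tells. Its arguments: {"type":"object","properties":{"gripper":{"type":"array","items":{"type":"number"}},"translation":{"type":"array","items":{"type":"array","items":{"type":"number","minimum":-1,"maximum":1}}},"dr":{"type":"array","items":{"type":"array","items":{"type":"number","minimum":-1,"maximum":1}}},"squeeze":{"type":"number"}},"required":["gripper","translation","dr"]}

```bash
mkdir -p pics; ls; python3 - <<'E'
from cell import arm
import cv2,numpy as np
for n in("top","side"):
    f=arm.grab_frame(n);cv2.imwrite(f"pics/{n}0.png",f["color"]);np.savez(f"{n}0.npz",**f)
    print(n,f["K"].tolist(),f["dist_coeffs"],(-f["R"].T@f["t"]).round(3),f["R"].round(2).tolist())
s=arm.sense();print(s["tcp_pos"],s["tool_rot"],arm.finger_overhang,s["time_s"])
E
```

```text
pics
top [[525.4812759863288, 0.0, 273.0054478657414], [0.0, 525.4812759863288, 204.53671836687067], [0.0, 0.0, 1.0]] [0.00201904 0.         0.         0.         0.        ] [ 0.262 -0.011  1.239] [[0.01, -1.0, -0.01], [-0.98, -0.01, -0.19], [0.19, 0.02, -0.98]]
side [[382.69142793090623, 0.0, 277.1245051638901], [0.0, 382.69142793090623, 217.54698158830416], [0.0, 0.0, 1.0]] [0.00801824 0.         0.         0.         0.        ] [0.195 0.743 0.55 ] [[-0.92, -0.39, -0.02], [-0.19, 0.5, -0.85], [0.34, -0.77, -0.53]]
[ 0.20226021 -0.59093717  0.23092604] [-1.79929931e+02  4.35165393e-04  1.88921089e+01] 0.017 0.1
```

View pics/top0.png

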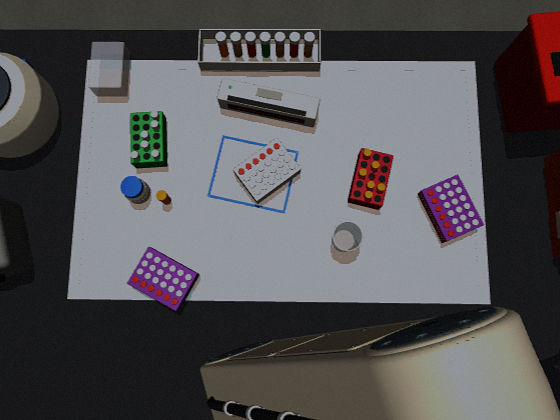

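View pics/side0.png

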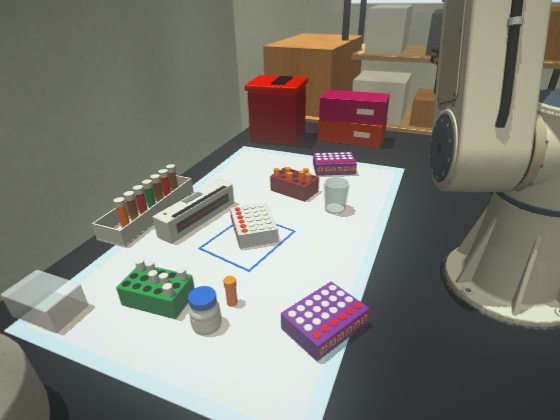

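The block is the grey-white one at top (267,170), with its red stopper row at (258,158) on its upper-left edge. The purple look-alikes are at (163,278) and (452,208). Only the grey block sits in front of the reader at (267,103), on the blue rectangle at (253,174). I'll measure it and confirm in an enlarged crop.

```bash
cat > h.py <<'E'
import cv2,numpy as np
from cell import arm
def world(f,uv,z):
    p=cv2.undistortPoints(np.float64(uv).reshape(-1,1,2),f["K"],f["dist_coeffs"]).reshape(-1,2)
    d=np.c_[p,np.ones(len(p))]@f["R"]; c=-f["R"].T@f["t"]
    return c+d*((z-c[2])/d[:,2])[:,None]
def cloud(f):
    h,w=f["z_map"].shape; v,u=np.mgrid[:h,:w]
    p=cv2.undistortPoints(np.float64(np.stack([u,v],-1)).reshape(-1,1,2),f["K"],f["dist_coeffs"]).reshape(-1,2)
    return (((np.c_[p,np.ones(len(p))]*f["z_map"].reshape(-1,1))-f["t"])@f["R"]).reshape(h,w,3)
def block(f,bay,byaw):
    """block pose (x,y,yaw in bay frame) from the depth points of its top"""
    P=cloud(f); c,s=np.cos(byaw),np.sin(byaw)
    q=(P[...,:2]-bay)@np.array([[c,-s],[s,c]])
    m=(P[...,2]>.036)&(P[...,2]<.056)&(np.abs(q[...,0])<.125)&(np.abs(q[...,1])<.14)
    m=m.astype(np.uint8); n,l,st,_=cv2.connectedComponentsWithStats(m); k=1+st[1:,4].argmax(); m=l==k
    hsv=cv2.cvtColor(f["color"],cv2.COLOR_BGR2HSV)
    red=m&((hsv[...,0]<8)|(hsv[...,0]>172))&(hsv[...,1]>120)&(hsv[...,2]>90)
    r=cv2.minAreaRect(np.float32(q[m]*1000)); rc=q[red].mean(0); ctr=np.array(r[0])/1000
    cor=cv2.boxPoints(r)/1000; e=[cor[1]-cor[0],cor[2]-cor[1]]; sh=min(e,key=np.linalg.norm)
    if sh@(rc-ctr)<0: sh=-sh
    return ctr,np.degrees(np.arctan2(sh[1],sh[0])),np.array(r[1]).round(1),rc,int(red.sum()),np.median(P[m][:,2])
E
python3 - <<'E'
from h import *
f=dict(np.load("top0.npz")); P=cloud(f)
hsv=cv2.cvtColor(f["color"],cv2.COLOR_BGR2HSV)
b=(hsv[...,0]>100)&(hsv[...,0]<118)&(hsv[...,1]>110)&(P[...,2]<.01)
v,u=np.nonzero(b); k=(u>195)&(u<310)&(v>125)&(v<220); u,v=u[k],v[k]
W=world(f,np.c_[u,v],0)[:,:2]
r=cv2.minAreaRect(np.float32(W*1000)); print("tape",r,k.sum()); bay=np.array(r[0])/1000
# reader: height .055-.075
m=(P[...,2]>.058)&(P[...,2]<.072)&(np.abs(P[...,1]-bay[1])<.2)&(P[...,0]>bay[0]+.1)&(P[...,0]<bay[0]+.26)
n,l,st,_=cv2.connectedComponentsWithStats(m.astype(np.uint8)); i=1+st[1:,4].argmax()
rr=cv2.minAreaRect(np.float32(P[l==i][:,:2]*1000)); print("reader",rr)
e=cv2.boxPoints(r); e=[e[1]-e[0],e[2]-e[1]]; s=min(e,key=np.linalg.norm); s=s*np.sign(s[0]); yaw=np.arctan2(s[1],s[0])
print("bay",bay,np.degrees(yaw)); np.savez("bay.npz",bay=bay,yaw=yaw)
print(block(f,bay,yaw))
for n,z,c in(("green",.05,(150,138)),("redr",.05,(371,178)),("tube",.062,(164,195)),("jar",.075,(132,187)),("beaker",.085,(347,233))): print(n,world(f,[c],z).round(3))
c=f["color"][120:225,190:325]; cv2.imwrite("pics/crop.png",cv2.resize(c,None,fx=5,fy=5,interpolation=cv2.INTER_CUBIC))
E
```

```text
tape ((574.8306884765625, 60.38468933105469), (191.68968200683594, 158.1344451904297), 78.01470184326172) 531
reader ((742.5233764648438, 24.684837341308594), (242.3955535888672, 57.07231903076172), 78.18108367919922)
bay [0.57483069 0.06038469] -11.985297
(array([ 0.00762663, -0.03483579]), np.float32(49.127388), array([ 97.5, 130.8]), array([ 0.02773523, -0.01003637]), 153, np.float64(0.04473699065232653))
green [[0.646 0.303 0.05 ]]
redr [[ 0.553 -0.217  0.05 ]]
tube [[0.506 0.26  0.062]]
jar [[0.521 0.331 0.075]]
beaker [[ 0.419 -0.155  0.085]]
```

View pics/crop.png

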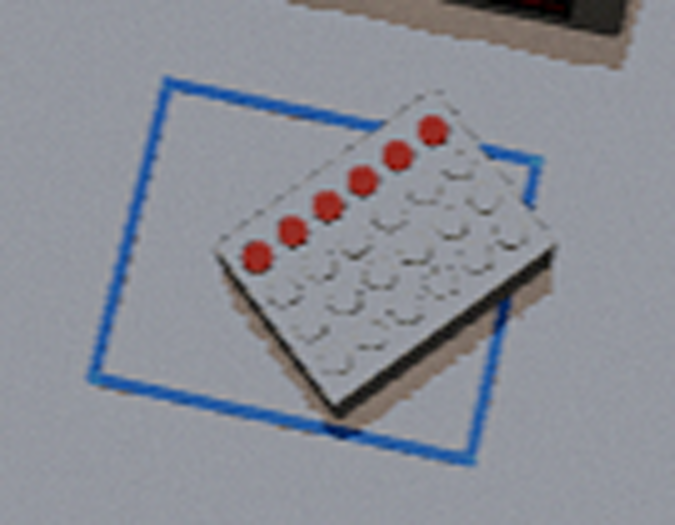

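The crop shows the red row of stoppers along the block's upper-left edge at crop (345,190), grey-white body, partly over the blue tape. In the bay frame it sits at (8,-35) mm and is turned 49° anticlockwise. Sizes of 97.5x131 and the reader offset match what was given. Next: fly in with closed fingers, behind the back face near its left corner.

Call:
step_arm:
  gripper: [1,1,1,1,1]
  squeeze: 40
  translation:
    - [0.465,1,0]
    - [0.465,1,0]
    - [0.465,1,0]
    - [0.465,1,0]
    - [0.465,1,0]
  dr:
    - [0,0,0.01]
    - [0,0,0.01]
    - [0,0,0.01]
    - [0,0,0.01]
    - [0,0,0.01]

```text
time_s: 0.72
tcp_pos: [0.2496, -0.4898, 0.2318]
tool_rot: [180.0, -0.0, 28.0]
ft_force: [0.6, 0.4, 1.1]
finger_gap: 0.0441
gripper_force: 0.0
```

Call:
step_arm:
  gripper: [1,1,1,1,1]
  translation:
    - [0.465,1,0]
    - [0.465,1,0]
    - [0.465,1,0]
    - [0.465,1,0]
    - [0.465,1,0]
  dr:
    - [0,0,0.01]
    - [0,0,0.01]
    - [0,0,0.01]
    - [0,0,0.01]
    - [0,0,0.01]

```text
time_s: 1.35
tcp_pos: [0.296, -0.39, 0.2316]
tool_rot: [180.0, -0.0, 37.0]
ft_force: [-0.5, 0.2, -0.6]
finger_gap: 0.0006
gripper_force: 0.0
```

Call:
step_arm:
  gripper: [1,1,1,1,1]
  translation:
    - [0.465,1,0]
    - [0.465,1,0]
    - [0.465,1,0]
    - [0.465,1,0]
    - [0.465,1,0]
  dr:
    - [0,0,0]
    - [0,0,0]
    - [0,0,0]
    - [0,0,0]
    - [0,0,0]

```text
time_s: 1.98
tcp_pos: [0.3423, -0.29, 0.2316]
tool_rot: [180.0, -0.0, 37.0]
ft_force: [-0.8, 1.3, 0.2]
finger_gap: 0.0005
gripper_force: 0.0
```

Call:
step_arm:
  gripper: [1,1,1,1,1]
  translation:
    - [0.465,1,0]
    - [0.465,1,0]
    - [0.465,1,0]
    - [0.465,1,0]
    - [0.465,1,0]
  dr:
    - [0,0,0]
    - [0,0,0]
    - [0,0,0]
    - [0,0,0]
    - [0,0,0]

```text
time_s: 2.6
tcp_pos: [0.3886, -0.19, 0.2316]
tool_rot: [180.0, -0.0, 37.0]
ft_force: [0.4, -0.1, -0.1]
finger_gap: 0.0004
gripper_force: 0.0
```

Call:
step_arm:
  gripper: [1,1,1,1,1]
  translation:
    - [0.465,1,0]
    - [0.465,1,0]
    - [0.465,1,0]
    - [0.465,1,0]
    - [0.465,1,0]
  dr:
    - [0,0,0]
    - [0,0,0]
    - [0,0,0]
    - [0,0,0]
    - [0,0,0]

```text
time_s: 3.22
tcp_pos: [0.435, -0.09, 0.2316]
tool_rot: [180.0, -0.0, 37.0]
ft_force: [-0.0, 0.3, 0.9]
finger_gap: 0.0005
gripper_force: 0.0
```

Call:
step_arm:
  gripper: [1,1,1,1,1]
  translation:
    - [0.465,1,0]
    - [0.465,1,0]
    - [0.465,1,0]
    - [0.465,1,0]
    - [0.465,1,0]
  dr:
    - [0,0,0]
    - [0,0,0]
    - [0,0,0]
    - [0,0,0]
    - [0,0,0]

```text
time_s: 3.85
tcp_pos: [0.4813, 0.01, 0.2316]
tool_rot: [180.0, -0.0, 37.0]
ft_force: [-0.6, 0.2, -0.3]
finger_gap: 0.0005
gripper_force: 0.0
```

Call:
step_arm:
  gripper: [1,1,1,1,1]
  translation:
    - [0,0.45,-1]
    - [0,0,-1]
    - [0,0,-1]
    - [0,0,-1]
    - [0,0,-1]
  dr:
    - [0,0,0]
    - [0,0,0]
    - [0,0,0]
    - [0,0,0]
    - [0,0,0]

```text
time_s: 4.47
tcp_pos: [0.4811, 0.0183, 0.131]
tool_rot: [180.0, -0.0, 37.0]
ft_force: [1.0, 0.7, -0.2]
finger_gap: 0.0005
gripper_force: 0.0
```

Call:
step_arm:
  gripper: [1,1,1,1,1]
  translation:
    - [0,0,-1]
    - [0,0,-1]
    - [0,0,-1]
    - [0,0,-1]
    - [0,0,-1]
  dr:
    - [0,0,0]
    - [0,0,0]
    - [0,0,0]
    - [0,0,0]
    - [0,0,0]

```text
time_s: 5.1
tcp_pos: [0.4813, 0.0183, 0.0311]
tool_rot: [180.0, -0.0, 37.0]
ft_force: [0.0, 0.3, 0.4]
finger_gap: 0.0004
gripper_force: 0.0
```

Call:
step_arm:
  gripper: [1,1,1,1,1]
  translation:
    - [0.3,0.23,0]
    - [0.3,0.23,0]
    - [0.2,0.15,0]
    - [0.2,0.15,0]
    - [0.2,0.15,0]
  dr:
    - [0,0,0]
    - [0,0,0]
    - [0,0,0]
    - [0,0,0]
    - [0,0,-0.014]

```text
time_s: 5.72
tcp_pos: [0.5033, 0.0357, 0.0317]
tool_rot: [-179.9, 0.2, 34.3]
ft_force: [-7.1, -2.2, 5.0]
finger_gap: 0.0008
gripper_force: 3.6
```

Call:
step_arm:
  gripper: [1,1,1,1,1]
  translation:
    - [0.2,0.14,0]
    - [0.2,0.13,0]
    - [0.2,0.13,0]
    - [0.2,0.12,0]
    - [-0.5,-0.3,0]
  dr:
    - [0,0,-0.014]
    - [0,0,-0.014]
    - [0,0,-0.014]
    - [0,0,-0.014]
    - [0,0,0]

```text
time_s: 6.35
tcp_pos: [0.5121, 0.0406, 0.032]
tool_rot: [180.0, -0.1, 24.3]
ft_force: [0.0, -0.0, -0.1]
finger_gap: 0.0001
gripper_force: 0.0
```

Call:
step_arm:
  gripper: [1,1,1,1,1]
  translation:
    - [-0.8,-0.5,0]
    - [-0.8,-0.5,1]
    - [0,-1,1]
    - [0,-1,1]
    - [0,-1,1]
  dr:
    - [0,0,0]
    - [0,0,0]
    - [0,0,0]
    - [0,0,0]
    - [0,0,0]

```text
time_s: 6.98
tcp_pos: [0.4781, -0.0409, 0.1122]
tool_rot: [180.0, 0.0, 24.3]
ft_force: [0.4, -0.9, -0.2]
finger_gap: 0.0005
gripper_force: 0.0
```

Call:
step_arm:
  gripper: [1,1,1,1,1]
  translation:
    - [0,-1,0.5]
    - [0,-1,0]
    - [0,-1,0]
    - [0,-1,0]
    - [0,-1,0]
  dr:
    - [0,0,0]
    - [0,0,0]
    - [0,0,0]
    - [0,0,0]
    - [0,0,0]

```text
time_s: 7.6
tcp_pos: [0.4781, -0.1407, 0.1216]
tool_rot: [-180.0, 0.0, 24.3]
ft_force: [0.0, 0.0, -0.5]
finger_gap: 0.0006
gripper_force: 0.0
```

```bash
cat > look.py <<'E'
import sys
from h import *
d=np.load("bay.npz"); f=arm.grab_frame("top"); cv2.imwrite(f"pics/{sys.argv[1]}.png",f["color"])
c,yaw,sz,rc,n,z=block(f,d["bay"],d["yaw"]); print(c.round(4),yaw,sz,n,z)
t=float(d["yaw"]);R=np.array([[np.cos(t),-np.sin(t)],[np.sin(t),np.cos(t)]]); a=np.radians(float(yaw))+t
print("world",(d["bay"]+R@c).round(4),np.degrees(a),"tcp",arm.sense()["tcp_pos"].round(4),arm.sense()["tool_rot"].round(1))
B=np.array([[np.cos(a),-np.sin(a)],[np.sin(a),np.cos(a)]])
for n,q in(("end start",(-40,-95)),("face start",(-78,52))): print(n,(d["bay"]+R@c+B@np.array(q)/1000).round(4))
E
python3 look.py l1
```

```text
[ 0.0263 -0.0286] 39.00453 [ 98.9 130.1] 150 0.0447189683404074
world [0.5946 0.0269] 27.019234362383237 tcp [ 0.4784 -0.1424  0.1217] [179.9   0.   24.3]
end start [ 0.6021 -0.0759]
face start [0.5015 0.0378]
```

Call:
step_arm:
  gripper: [1,1,1,1,1]
  translation:
    - [0.95,0.5,0]
    - [0.95,0.5,0]
    - [0.95,0.5,0]
    - [0.95,0.5,0]
    - [0.95,0.5,0]
  dr:
    - [0,0,0.04]
    - [0,0,0.04]
    - [0,0,0.04]
    - [0,0,0.04]
    - [0,0,0.04]

```text
time_s: 8.28
tcp_pos: [0.5739, -0.0895, 0.1215]
tool_rot: [-180.0, 0.0, 60.5]
ft_force: [-0.0, -0.7, -0.1]
finger_gap: 0.0003
gripper_force: 0.0
```

Call:
step_arm:
  gripper: [1,1,1,1,1]
  translation:
    - [0.95,0.5,0]
    - [0.95,0.5,0]
    - [0,0,0]
    - [0,0,-0.3]
    - [0,0,-0.7]
  dr:
    - [0,0,0.04]
    - [0,0,0.04]
    - [0,0,0.04]
    - [0,0,0.04]
    - [0,0,0.04]

```text
time_s: 8.9
tcp_pos: [0.6118, -0.0699, 0.1018]
tool_rot: [179.9, 0.0, 96.5]
ft_force: [0.0, 0.3, 1.0]
finger_gap: 0.0006
gripper_force: 0.0
```

Call:
step_arm:
  gripper: [1,1,1,1,1]
  translation:
    - [0,0,-1]
    - [0,0,-1]
    - [0,0,-1]
    - [0,0,-0.5]
    - [0,0,0]
  dr:
    - [0,0,0]
    - [0,0,0]
    - [0,0,0]
    - [0,0,0]
    - [0,0,0]

```text
time_s: 9.52
tcp_pos: [0.6118, -0.0697, 0.0305]
tool_rot: [-179.9, -0.0, 96.3]
ft_force: [0.4, -0.3, -0.0]
finger_gap: 0.0004
gripper_force: 0.0
```

Call:
step_arm:
  gripper: [1,1,1,1,1]
  translation:
    - [-0.23,0.45,0]
    - [-0.14,0.27,0]
    - [-0.14,0.27,0]
    - [-0.13,0.27,0]
    - [-0.12,0.27,0]
  dr:
    - [0,0,0]
    - [0,0,0]
    - [0,0,0]
    - [0,0,-0.01]
    - [0,0,-0.01]

```text
time_s: 10.15
tcp_pos: [0.5975, -0.0394, 0.0322]
tool_rot: [179.9, 0.1, 92.7]
ft_force: [0.2, -4.9, 1.1]
finger_gap: 0.0003
gripper_force: 2.5
```

Call:
step_arm:
  gripper: [1,1,1,1,1]
  translation:
    - [-0.11,0.28,0]
    - [-0.1,0.28,0]
    - [-0.1,0.28,0]
    - [0.1,-0.6,0]
    - [0.1,-0.8,0.5]
  dr:
    - [0,0,-0.01]
    - [0,0,-0.01]
    - [0,0,0]
    - [0,0,0]
    - [0,0,0]

```text
time_s: 10.78
tcp_pos: [0.5947, -0.0509, 0.0416]
tool_rot: [-179.9, -0.0, 89.1]
ft_force: [-0.1, -0.6, 1.0]
finger_gap: 0.0005
gripper_force: 0.0
```

Call:
step_arm:
  gripper: [1,1,1,1,1]
  translation:
    - [0,-1,1]
    - [0,-1,1]
    - [0,-1,1]
    - [0,-1,0.5]
    - [0,-1,0]
  dr:
    - [0,0,0]
    - [0,0,0]
    - [0,0,0]
    - [0,0,0]
    - [0,0,0]

```text
time_s: 11.4
tcp_pos: [0.5955, -0.1521, 0.1125]
tool_rot: [179.9, 0.0, 89.1]
ft_force: [-1.0, 0.2, 0.4]
finger_gap: 0.0007
gripper_force: 0.0
```

```bash
python3 look.py l2
```

```text
[0.0179 0.0025] 30.602972 [ 98.4 130.3] 151 0.04465714528701589
world [0.5929 0.0592] 18.617674532671327 tcp [ 0.5951 -0.1539  0.1117] [1.8e+02 1.0e-01 8.9e+01]
end start [ 0.5853 -0.0436]
face start [0.5024 0.0835]
```

View pics/l2.png

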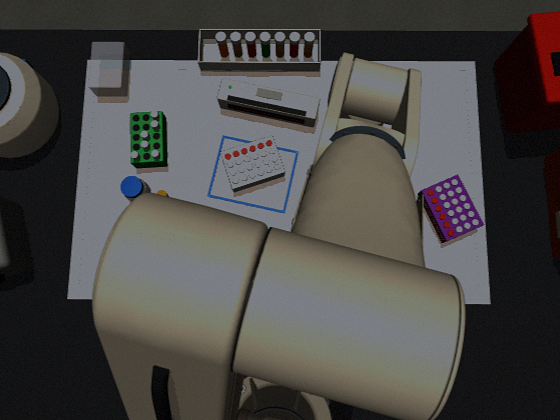

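The picture shows the block now inside the tape but still turned 30° (red row at (248,150)), with nothing else moved. Friction along the face used up the turning, so next I'll push diagonally, following the arc of the corner.

Call:
step_arm:
  gripper: [1,1,1,1,1]
  translation:
    - [0.1,1,0]
    - [0.1,1,0]
    - [0.1,1,-0.5]
    - [0.1,1,-1]
    - [0.1,1,-1]
  dr:
    - [0,0,0]
    - [0,0,0]
    - [0,0,0]
    - [0,0,0]
    - [0,0,0]

```text
time_s: 12.08
tcp_pos: [0.6048, -0.048, 0.0603]
tool_rot: [-180.0, -0.0, 89.2]
ft_force: [0.9, 0.2, -0.4]
finger_gap: 0.0005
gripper_force: 0.0
```

Call:
step_arm:
  gripper: [1,1,1,1,1]
  translation:
    - [0,0,-1]
    - [0,0,-0.5]
    - [0,0.65,0]
    - [0,0.65,0]
    - [-0.1,0.28,0]
  dr:
    - [0,0,0]
    - [0,0,0]
    - [0,0,0]
    - [0,0,0]
    - [0,0,0]

```text
time_s: 12.7
tcp_pos: [0.6036, -0.0179, 0.0323]
tool_rot: [179.9, -0.0, 89.1]
ft_force: [0.8, -3.3, 0.2]
finger_gap: 0.0007
gripper_force: 1.8
```

Call:
step_arm:
  gripper: [1,1,1,1,1]
  translation:
    - [-0.26,0.15,0]
    - [-0.25,0.16,0]
    - [-0.24,0.18,0]
    - [-0.23,0.19,0]
    - [-0.21,0.21,0]
  dr:
    - [0,0,0]
    - [0,0,-0.005]
    - [0,0,-0.005]
    - [0,0,-0.005]
    - [0,0,-0.005]

```text
time_s: 13.32
tcp_pos: [0.5793, -0.0015, 0.0321]
tool_rot: [179.9, 0.0, 85.4]
ft_force: [2.7, -5.8, 3.5]
finger_gap: 0.0004
gripper_force: 3.2
```

Call:
step_arm:
  gripper: [1,1,1,1,1]
  translation:
    - [-0.2,0.22,0]
    - [0.1,-0.6,0]
    - [0.1,-0.8,0.5]
    - [0,-1,1]
    - [0,-1,1]
  dr:
    - [0,0,0]
    - [0,0,0]
    - [0,0,0]
    - [0,0,0]
    - [0,0,0]

```text
time_s: 13.95
tcp_pos: [0.579, -0.0661, 0.0825]
tool_rot: [-180.0, -0.0, 85.4]
ft_force: [-0.4, 0.6, -0.3]
finger_gap: 0.0002
gripper_force: 0.0
```

Call:
step_arm:
  gripper: [1,1,1,1,1]
  translation:
    - [0,-1,1]
    - [0,-1,0.5]
    - [0,-1,0]
    - [0,0,0]
    - [0,0,0]
  dr:
    - [0,0,0]
    - [0,0,0]
    - [0,0,0]
    - [0,0,0]
    - [0,0,0]

```text
time_s: 14.58
tcp_pos: [0.5786, -0.1243, 0.1107]
tool_rot: [-179.9, -0.0, 85.5]
ft_force: [-0.3, -0.2, 0.3]
finger_gap: 0.0001
gripper_force: 0.0
```

```bash
python3 look.py l3
```

```text
[0.0043 0.0182] 16.097273 [ 97.4 130. ] 153 0.04476691996126807
world [0.5828 0.0773] 4.111975374956482 tcp [ 0.5787 -0.124   0.1108] [-179.9   -0.    85.5]
end start [ 0.5497 -0.0203]
face start [0.5013 0.1236]
```

Call:
step_arm:
  gripper: [1,1,1,1,1]
  translation:
    - [0,1,0]
    - [0,1,0]
    - [0,1,0]
    - [0,1,0]
    - [0,1,0]
  dr:
    - [0,0,-0.013]
    - [0,0,-0.013]
    - [0,0,-0.013]
    - [0,0,-0.013]
    - [0,0,-0.012]

```text
time_s: 15.25
tcp_pos: [0.5788, -0.023, 0.1111]
tool_rot: [-179.9, 0.0, 74.0]
ft_force: [0.7, 0.4, -0.3]
finger_gap: 0.0003
gripper_force: 0.0
```

Call:
step_arm:
  gripper: [1,1,1,1,1]
  translation:
    - [0.14,1,0]
    - [0.14,1,0]
    - [0.14,1,0]
    - [0.14,1,0]
    - [0.14,1,0]
  dr:
    - [0,0,0]
    - [0,0,0]
    - [0,0,0]
    - [0,0,0]
    - [0,0,0]

```text
time_s: 15.88
tcp_pos: [0.5934, 0.0769, 0.1115]
tool_rot: [-180.0, -0.0, 74.0]
ft_force: [0.3, -0.8, -0.3]
finger_gap: 0.0001
gripper_force: 0.0
```

Call:
step_arm:
  gripper: [1,1,1,1,1]
  translation:
    - [0,1,0]
    - [0,1,0]
    - [0,1,0]
    - [0,1,0]
    - [0,1,0]
  dr:
    - [0,0,0]
    - [0,0,0]
    - [0,0,0]
    - [0,0,0]
    - [0,0,0]

```text
time_s: 16.5
tcp_pos: [0.5932, 0.1768, 0.1116]
tool_rot: [180.0, 0.0, 74.0]
ft_force: [-0.7, 0.0, -0.3]
finger_gap: 0.0003
gripper_force: 0.0
```

Call:
step_arm:
  gripper: [1,1,1,1,1]
  translation:
    - [0,0.7,0]
    - [0,0,-1]
    - [0,0,-1]
    - [0,0,-1]
    - [0,0,-0.95]
  dr:
    - [0,0,0]
    - [0,0,0]
    - [0,0,0]
    - [0,0,0]
    - [0,0,0]

```text
time_s: 17.12
tcp_pos: [0.5927, 0.1888, 0.0306]
tool_rot: [-179.9, 0.0, 73.9]
ft_force: [-0.1, 0.0, -0.7]
finger_gap: 0.0003
gripper_force: 0.0
```

Call:
step_arm:
  gripper: [1,1,1,1,1]
  translation:
    - [0,-0.65,0]
    - [0,-0.6,0]
    - [0.02,-0.3,0]
    - [0.21,-0.21,0]
    - [0.2,-0.22,0]
  dr:
    - [0,0,0]
    - [0,0,0]
    - [0,0,0]
    - [0,0,0]
    - [0,0,0]

```text
time_s: 17.75
tcp_pos: [0.6022, 0.15, 0.0331]
tool_rot: [180.0, -0.0, 74.0]
ft_force: [-2.9, 4.1, 2.0]
finger_gap: 0.0002
gripper_force: 2.1
```

Call:
step_arm:
  gripper: [1,1,1,1,1]
  translation:
    - [0.19,-0.23,0]
    - [0.18,-0.24,0]
    - [0.17,-0.24,0]
    - [0.16,-0.25,0]
    - [0,0.6,0]
  dr:
    - [0,0,-0.005]
    - [0,0,-0.005]
    - [0,0,-0.005]
    - [0,0,-0.005]
    - [0,0,0]

```text
time_s: 18.38
tcp_pos: [0.6165, 0.1421, 0.0328]
tool_rot: [180.0, 0.0, 70.3]
ft_force: [0.2, 0.2, 0.1]
finger_gap: 0.0007
gripper_force: 0.0
```

Call:
step_arm:
  gripper: [1,1,1,1,1]
  translation:
    - [0,0.8,0.5]
    - [0,0.8,1]
    - [0,1,1]
    - [0,1,1]
    - [0,1,0.5]
  dr:
    - [0,0,0]
    - [0,0,0]
    - [0,0,0]
    - [0,0,0]
    - [0,0,0]

```text
time_s: 19.0
tcp_pos: [0.6162, 0.2367, 0.1144]
tool_rot: [179.9, -0.1, 70.4]
ft_force: [0.4, 0.7, -0.4]
finger_gap: 0.0002
gripper_force: 0.0
```

Call:
step_arm:
  gripper: [1,1,1,1,1]
  translation:
    - [0,1,0]
    - [0,1,0]
    - [0,1,0]
    - [0,0,0]
    - [0,0,0]
  dr:
    - [0,0,0]
    - [0,0,0]
    - [0,0,0]
    - [0,0,0]
    - [0,0,0]

```text
time_s: 19.62
tcp_pos: [0.6156, 0.2943, 0.1121]
tool_rot: [-180.0, 0.0, 70.4]
ft_force: [-0.3, -1.3, 0.3]
finger_gap: 0.0007
gripper_force: 0.0
```

```bash
python3 look.py l4
```

```text
[ 0.0137 -0.001 ] -0.85135734 [130.2  97.8] 155 0.04463930517386021
world [0.588  0.0566] -12.836654838781007 tcp [0.6157 0.294  0.1122] [-180.     0.    70.4]
end start [ 0.5279 -0.0272]
face start [0.5236 0.1246]
```

View pics/l4.png

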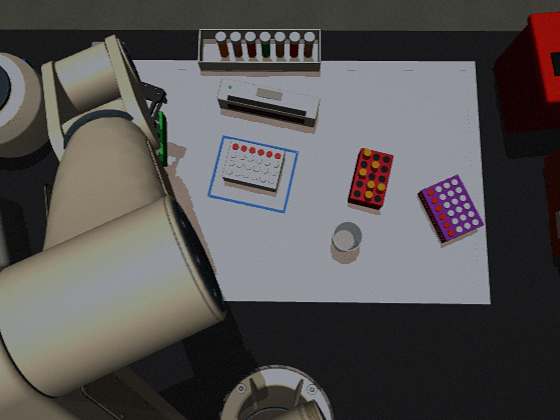

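The block (253,165) now stands square inside the tape with its red row towards the reader, at (+14, -1) mm and -0.9°. The red rack and beaker are where they were. I'll raise the hand and hand in.

Call:
step_arm:
  gripper: [1,1,1,1,1]
  translation:
    - [0,0,1]
    - [0,0,1]
    - [0,0,1]
    - [0,0,0]
    - [0,0,0]
  dr:
    - [0,0,0]
    - [0,0,0]
    - [0,0,0]
    - [0,0,0]
    - [0,0,0]

```text
time_s: 20.3
tcp_pos: [0.6156, 0.2946, 0.1726]
tool_rot: [-180.0, 0.0, 70.4]
ft_force: [0.5, -0.3, -0.6]
finger_gap: 0.0003
gripper_force: 0.0
```

```bash
python3 -c "
from cell import arm
print(arm.hand_in())"
```

```text
the job is handed in; nothing more can be done
None
```

I handed the job in at about 20 s: the block stands inside the tape about 14 mm towards the reader and 1 mm sideways from centre, within 1° of square, its red-striped face to the reader, and the hand is clear (the hand-in call returned no verdict).

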